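Stand the specimen jar on the firm sprung stand

ROBOT

A 6-joint arm with a two-finger parallel gripper is mounted at the origin on the work surface. World frame = base frame: x ahead of the robot, y to its left, z up, the work surface at z = 0. Lengths are in mm, angles in rad, forces in N, time in s.
With the tool pointing down it reaches from about 350 to 775 mm from the base axis. Payload 7.3 kg.
Tool frame: the origin (TCP) lies at the centre of the arm's flange, where the gripper is bolted on; the fingertips stand 178 mm ahead of it and the grasp point (between the pads) lies 159 mm ahead of it; z points along the fingers, y is the direction in which the jaws open and shut (so a half turn about z gives the same grasp; the last joint's range is limited). The gripper opens to 92 mm and grips with 3 to 60 N. Pads are 19 mm wide; open, the fingers measure 130 mm over their backs; the gripper's body (75 mm by 190 mm) begins 47 mm behind the grasp point.
Start: joints at [-1.456, 0.342, 1.524, -0, 1.275, -0.146], TCP at [135.393, -507.244, 404.741] pointing down, gripper open.
Joint ranges: [-2.53, 2.53], [-0.77, 2.02], [0.04, 2.7], [-1, 4.14], [0.28, 2.66], [-3.11, 3.11]. Speed limits (rad/s): [2.57, 2.57, 3.14, 3.14, 3.14, 3.14].

INTERFACE

Orientations are given as [roll, pitch, yaw] about the fixed x, y, z axes, in that order (R = Rz(yaw) Ry(pitch) Rx(roll)).
In Python, from plant import get_obs, capture, close_job gives the robot as it stands. The module is installed in compiled form; this text tells all that it offers.
- The arm moves only by the shell command python3 -m pendant 'ROWS'. ROWS is JSON, a list of rows, each a list of 3 entries, a list of its own where there are three numbers: the shift along the tool's x, y, z in m, then the turn, a rotation vector about the tool's x, y, z in rad, then the finger opening in m, from 0 to 0.0918. In form: [[[tx, ty, tz], [wx, wy, wz], fingers], ...]. A call has 1 to 10 rows; each row is the pose to reach, as a shift and turn from the pose commanded when the call began, along the tool's axes at that moment; what a row does not reach only later rows make up. A row lasts 1/12 s, in which the tool goes at most 41.7 mm and 7.16 degrees, less where a joint would pass 70% of its speed; a pose out of reach is approached as far as the arm can. A call with a gripper value outside its range is refused whole. The fingers move at their own pace and stop on an object; the grip force is fixed at half the most. Time passes only in rows, so rows that repeat a pose let the fingers close. It gives the time, the measured TCP pose, the force and the opening at its end, in the units of the state.
- get_obs(): the state, without advancing time (a new reading comes with each control period).
- capture(name): name is "side" or "top" or "wrist"; returns a dict with "color" (480x640x3 uint8, red, green, blue), "mtx" (3x3 intrinsics, pixels), "dist" ([k1, k2, p1, p2, k3] as OpenCV has them; the pictures are not rectified), "rvec" (rotation vector, rad) and "tvec" (3), from world to camera coordinates, as OpenCV has them. Camera axes: x right, y down, z forward; pixel columns grow to the right and rows downward; lengths in mm; the calibration is good to about 2 mm. A picture is of the moment at which its call begins. There is no depth.
- close_job(): hands the job in, once; it reports no verdict.
The state is a dict: "time": time; "joint_positions": joint angles; "dq": joint speeds; "tau": joint torques, N m; "tool_pos": TCP position; "tcp_rot": TCP orientation; "contact_force": force on the tool from outside, world axes, zero at the start; "moment": the same for the moment, N m; "grip_width": finger opening in mm.
Only numpy, scipy, OpenCV 4.12 (cv2) and the standard library are available. Lean on these libraries where they do the work, as an engineer would, in place of code of your own. Each camera call takes 0.05 s, during which the arm holds its last target. There are 200 camera calls.

TASK

One of the two sprung stands on the steel plate has gone weak. With the fingers, press down the platform of the stand on the robot's left, then the one on the robot's right, and feel how stiff each is; leave the jar where it is meanwhile. Then take the steel-capped glass jar out of the tray, set it upright in the middle of the firm stand's platform and let go; do not tip the jar over.

Things in the scene. Friction and masses are not known exactly. Their poses are not given: they have to be found in the camera images.
- jar_mid (a point): centre, half-way up, of the loose glass jar with a steel cap, upright on the floor of a shallow steel tray (180 x 220 mm, walls 25 mm high, floor 4 mm above the bench): 50 mm across, 70 mm tall, this point 35 mm above its foot, z up; about 0.35 kg. The firm stand sinks 1 to 4 mm under it, the weak one all the way. A small amber vial and a brass ring lie beside it in the tray
- left_stand (a point): centre of the top of the unpressed round aluminium platform (70 mm across) of the sprung stand on the robot's left, on the +y half of a steel plate; a fixed point, 66 mm above the bench (z up). Black base 80 mm across. The platform goes 15 mm straight down and springs back: the firm one gives at 2 N and takes 11 N at its stop, the weak one 0.5 N and 2 N. The looks do not tell which is which
- right_stand (a point): centre of the top of the unpressed round aluminium platform (70 mm across) of the sprung stand on the robot's right, on the -y half of a steel plate; a fixed point, 66 mm above the bench (z up). Black base 80 mm across. The platform goes 15 mm straight down and springs back: the firm one gives at 2 N and takes 11 N at its stop, the weak one 0.5 N and 2 N. The looks do not tell which is which
Things that resemble listed ones, but are neither listed nor needed, are in the scene too. Leave any blue or red look-alike of the part that bears jar_mid alone.

How it is judged:
By the outcome, as a careful person would: the job done as asked, in the order asked, and still so for the second after the job is handed in, with the robot touching nothing.
It also fails if it takes over 58 s, if anything falls off the work surface, if the arm or the gripper's body presses on something with over 40 N, if the wrist force passes 120 N, or if a joint passes its speed limit or range.

## Working session

There is one attempt and no reset: what is moved stays moved. The work goes in short steps, Python scripts to look and compute and a shell command to move; the robot and the scene stay as the last step left them, time stands still between calls to the robot, and variables do not carry over. Pictures are saved under pics/ and viewed, about 8 in all and at most 12, crops included, and the job is handed in when it is done.

```bash
mkdir -p pics; cat > h.py <<'E'
import numpy as np, cv2
from plant import get_obs, capture
def snap(n,f):
    c=capture(n); cv2.imwrite('pics/'+f,c['color'][:,:,::-1]); np.save('pics/'+f+'.npy',c,allow_pickle=True); return c
def load(f): return np.load('pics/'+f+'.npy',allow_pickle=True).item()
def ray(c,uv,z):
    p=cv2.undistortPoints(np.array([[uv]],float),np.array(c['mtx']),np.array(c['dist'])).ravel()
    R=cv2.Rodrigues(np.array(c['rvec'],float))[0]; t=np.array(c['tvec'],float).ravel()
    o=-R.T@t; d=R.T@np.array([p[0],p[1],1]); return o+d*(z-o[2])/d[2]
def proj(c,P): return cv2.projectPoints(np.array([P],float),np.array(c['rvec'],float),np.array(c['tvec'],float),np.array(c['mtx']),np.array(c['dist']))[0].ravel()
E
python3 - <<'E'
from h import *
a=snap('top','t0.png');b=snap('side','s0.png');print(get_obs())
E
```

```text
{'time': 0.1, 'joint_positions': array([-1.45598868e+00,  3.42664594e-01,  1.52488735e+00, -1.39506255e-05,
        1.27538736e+00, -1.45993673e-01]), 'dq': array([ 0.00046375, -0.00045635, -0.00252053,  0.00043924, -0.00125767,
        0.00030747]), 'tau': array([ 7.50357467e-04, -4.32007062e+01, -2.44693440e+01,  7.18272314e-02,
        5.25852456e-02, -4.95317613e-05]), 'tool_pos': array([ 135.38434838, -507.13331641,  404.12021439]), 'tcp_rot': array([-3.14025838e+00, -1.82706748e-04,  2.60805263e-01]), 'contact_force': array([-0.36494694, -0.22983425,  0.6576317 ]), 'moment': array([ 0.01894225,  0.00088784, -0.02351081]), 'grip_width': 91.83747695460028}
```

View pics/t0.png

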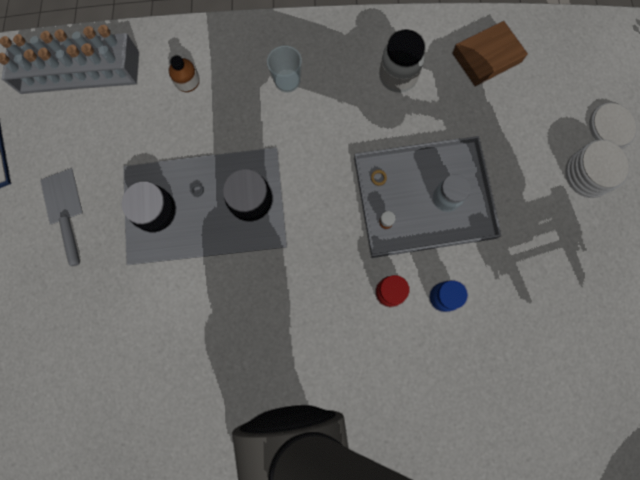

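View pics/s0.png

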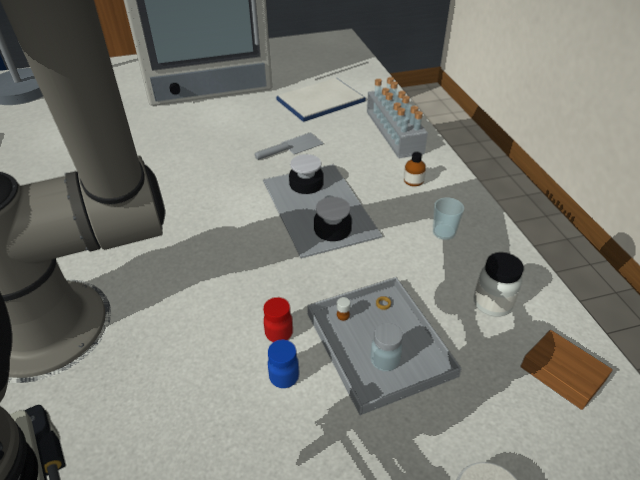

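The top view shows the platforms at about (145,203) and (245,193), and the jar cap at (454,188) in the tray. The vial is at (388,219) and the ring at (379,177). In the side view the platforms are at (306,163) and (333,209), and the cap is at (387,338).

```bash
python3 - <<'E'
from h import *
t=load('t0.png');s=load('s0.png')
for n,a,b,z in [('L',(145,203),(306,161),66),('R',(245,193),(333,208),66),('jarcap',(454,187),(387,335),74),('vial',(388,217),(344,303),35),('ring',(379,177),(384,302),8),('red',(394,289),(277,305),70),('blue',(452,294),(283,350),70)]:
    print(n,ray(t,a,z).round(1),ray(s,b,z).round(1))
for u in [(355,156),(480,140),(496,238),(372,254)]: print('tray',ray(t,u,25).round(0))
for n in('L','R'): pass
for u in [(125,205),(164,205),(225,193),(266,193),(442,187),(467,187)]: print(u,ray(t,u,66).round(1))
E
```

```text
L [555.2 266.3  66. ] [557.6 274.   66. ]
R [565.2 101.6  66. ] [568.1  96.4  66. ]
jarcap [ 561.4 -231.8   74. ] [ 556.3 -239.8   74. ]
vial [ 524.8 -129.3   35. ] [ 522.2 -126.    35. ]
ring [ 602.3 -121.5    8. ] [ 600.8 -121.6    8. ]
red [ 403.8 -127.6   70. ] [ 403.4 -128.2   70. ]
blue [ 393.  -216.5   70. ] [ 392.9 -220.2   70. ]
tray [636. -81.  25.]
tray [ 659. -299.   25.]
tray [ 486. -309.   25.]
tray [ 466. -101.   25.]
(125, 205) [553.3 300.2  66. ]
(164, 205) [550.6 234.3  66. ]
(225, 193) [566.5 134.1  66. ]
(266, 193) [563.9  67.6  66. ]
(442, 187) [ 564.3 -214.6   66. ]
(467, 187) [ 563.1 -255.2   66. ]
```

```bash
python3 -m pendant '[[[0.377,-0.155,0],[0,0,0.261],0],[[0.377,-0.155,0],[0,0,0.261],0],[[0.377,-0.155,0],[0,0,0.261],0],[[0.377,-0.155,0],[0,0,0.261],0],[[0.377,-0.155,0],[0,0,0.261],0],[[0.377,-0.155,0],[0,0,0.261],0],[[0.377,-0.155,0],[0,0,0.261],0],[[0.377,-0.155,0],[0,0,0.261],0],[[0.377,-0.155,0],[0,0,0.261],0],[[0.377,-0.155,0],[0,0,0.261],0]]'
```

```text
time: 0.93
tool_pos: [461.1, -258.4, 404.5]
tcp_rot: [-3.141, 0.0, 0.0]
contact_force: [0.7, -0.7, -0.1]
grip_width: 29.5
```

```bash
python3 - <<'E'
from h import *
snap('wrist','w0.png')
E
python3 -m pendant '[[[0.06,-0.410,0],[0,0,0],0],[[0.06,-0.410,0],[0,0,0],0],[[0.06,-0.410,0],[0,0,0],0],[[0.06,-0.410,0],[0,0,0],0],[[0.06,-0.410,0],[0,0,0],0],[[0.06,-0.410,0],[0,0,0],0],[[0.06,-0.410,0],[0,0,0],0],[[0.06,-0.410,0],[0,0,0],0],[[0.06,-0.410,0],[0,0,0],0],[[0.06,-0.410,0],[0,0,0],0]]'
python3 - <<'E'
from h import *
snap('wrist','w1.png')
cv2.imwrite('pics/w01.png',cv2.resize(np.vstack([cv2.imread('pics/w0.png'),cv2.imread('pics/w1.png')]),(400,600)) if 0 else cv2.resize(np.hstack([cv2.imread('pics/w0.png'),cv2.imread('pics/w1.png')]),(800,300)))
E
```

```text
time: 1.82
tool_pos: [519.5, 152.0, 404.4]
tcp_rot: [3.142, 0.001, 0.0]
contact_force: [-0.2, -0.2, -0.0]
grip_width: 0.6
```

View pics/w01.png

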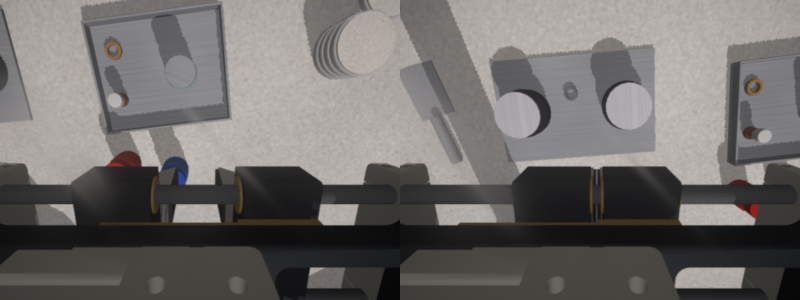

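The wrist views show both platforms at about (189,184) and (365,168) in w1, and the jar cap at about (288,112) in w0. Next I refine these with contours.

```bash
python3 - <<'E'
from h import *
w1=load('w1.png');g=cv2.cvtColor(w1['color'],cv2.COLOR_RGB2GRAY)
for u in [(189,184),(365,168)]: print(u,g[u[1],u[0]-45:u[0]+46:5])
print(g[230,170:400:20])
for th in(140,150,160):
  m=((g>th)*255).astype(np.uint8)
  for c in cv2.findContours(m,cv2.RETR_EXTERNAL,cv2.CHAIN_APPROX_NONE)[0]:
    (x,y),r=cv2.minEnclosingCircle(c)
    if 25<r<50 and y<260: print(th,(x,y),r,cv2.contourArea(c)/(3.14*r*r),ray(w1,(x,y),66).round(1),(ray(w1,(x+r,y),66)-ray(w1,(x-r,y),66)).round(1))
for u in [(189,184),(365,168)]: print(ray(w1,u,66))
w0=load('w0.png'); print(ray(w0,(288,112),74))
cv2.imwrite('pics/c0.png',np.hstack([cv2.resize(w0['color'][60:180,220:360,::-1],None,fx=3,fy=3),cv2.resize(w1['color'][130:250,140:270,::-1],None,fx=3,fy=3)])[:, :800])
E
```

```text
(189, 184) [119 126 166 165 164 165 168 166 168 165 176 173 170 170 168 171  96  46
  46]
(365, 168) [128  48 159 172 170 171 172 173 170 172 172 178 173 172 175 176 176 142
 178]
[127 136 137 139 136 136 137 136 136 141 138 140]
140 (5.352941036224365, 68.5) 41.843902587890625 0.247186895938509 [658.6 421.6  66. ] [ -0.  -73.2   0. ]
150 (366.82525634765625, 169.40170288085938) 37.8942985534668 0.9370209918101967 [572.2 102.4  66. ] [  0. -71.   0.]
150 (5.462504863739014, 70.9363784790039) 39.31778335571289 0.27028760888066805 [656.6 422.   66. ] [ -0.  -68.9   0. ]
160 (366.5863037109375, 169.7232208251953) 37.2791862487793 0.9428759777213453 [571.9 102.6  66. ] [  0.  -69.9   0. ]
[558.61142294 270.33303833  66.        ]
[573.52018383 104.12097036  66.        ]
[ 563.64636427 -235.56145076   74.        ]
```

View pics/c0.png

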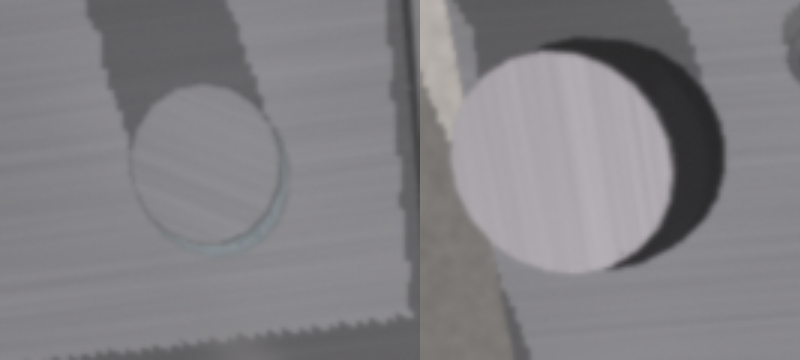

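The left platform is at about (558,270), from the crop circle at (187,184). The jar cap circle is at (289,114). Going above the left stand now.

```bash
python3 -m pendant '[[[0.038,-0.118,0.05],[0,0,0],0],[[0.038,-0.118,0.05],[0,0,0],0],[[0.038,-0.118,0.05],[0,0,0],0],[[0.038,-0.118,0.05],[0,0,0],0],[[0.038,-0.118,0.10],[0,0,0],0],[[0.038,-0.118,0.12],[0,0,0],0],[[0.038,-0.118,0.135],[0,0,0],0],[[0.038,-0.118,0.144],[0,0,0],0],[[0.038,-0.118,0.146],[0,0,0],0],[[0.038,-0.118,0.146],[0,0,0],0]]'
python3 -c "
from plant import get_obs
o=get_obs();print(o['contact_force'],o['tool_pos'])"
python3 -m pendant '[[[0,0,0.004],[0,0,0],0],[[0,0,0.008],[0,0,0],0],[[0,0,0.011],[0,0,0],0],[[0,0,0.013],[0,0,0],0],[[0,0,0.015],[0,0,0],0],[[0,0,0.017],[0,0,0],0],[[0,0,0.019],[0,0,0],0],[[0,0,0.019],[0,0,0],0],[[0,0,0.019],[0,0,0],0],[[0,0,0.019],[0,0,0],0]]'
```

```text
time: 2.7
tool_pos: [558.0, 267.4, 258.8]
tcp_rot: [3.141, 0.0, -0.001]
contact_force: [-0.2, -0.2, -0.9]
grip_width: 0.8
[-0.18797233 -0.20010198 -0.87237305] [558.02149016 267.41979784 258.77015284]
time: 3.53
tool_pos: [557.8, 267.7, 240.1]
tcp_rot: [-3.142, -0.001, -0.0]
contact_force: [-0.9, -0.7, 5.0]
grip_width: 0.2
```

```bash
python3 -m pendant '[[[0,0,0.002],[0,0,0],0],[[0,0,0.004],[0,0,0],0],[[0,0,0.006],[0,0,0],0],[[0,0,0.007],[0,0,0],0],[[0,0,0.007],[0,0,0],0],[[0,0,0.007],[0,0,0],0]]'
python3 -m pendant '[[[0,0,-0.010],[0,0,0],0],[[0,0,-0.030],[0,0,0],0],[[0,0,-0.050],[0,0,0],0],[[0,0,-0.050],[0,0,0],0],[[0,0,-0.050],[0,0,0],0]]'
```

```text
time: 4.03
tool_pos: [557.9, 267.7, 233.5]
tcp_rot: [-3.142, -0.001, -0.0]
contact_force: [-1.8, -1.2, 8.7]
grip_width: 0.3
time: 4.45
tool_pos: [557.9, 267.8, 283.5]
tcp_rot: [-3.141, -0.002, -0.0]
contact_force: [-0.1, -0.1, -0.1]
grip_width: 0.4
```

```bash
python3 -m pendant '[[[0.011,0.167,0],[0,0,0],0],[[0.011,0.167,0],[0,0,0],0],[[0.011,0.167,0],[0,0,0],0],[[0.011,0.167,0],[0,0,0],0],[[0.011,0.167,0],[0,0,0],0],[[0.011,0.167,0.015],[0,0,0],0],[[0.011,0.167,0.023],[0,0,0],0],[[0.011,0.167,0.025],[0,0,0],0],[[0.011,0.167,0.025],[0,0,0],0]]'
python3 -m pendant '[[[0,0,0.004],[0,0,0],0],[[0,0,0.008],[0,0,0],0],[[0,0,0.011],[0,0,0],0],[[0,0,0.014],[0,0,0],0],[[0,0,0.017],[0,0,0],0],[[0,0,0.020],[0,0,0],0],[[0,0,0.020],[0,0,0],0],[[0,0,0.020],[0,0,0],0]]'
python3 -m pendant '[[[0,0,0.002],[0,0,0],0],[[0,0,0.004],[0,0,0],0],[[0,0,0.005],[0,0,0],0],[[0,0,0.005],[0,0,0],0],[[0,0,0.005],[0,0,0],0]]'
python3 -m pendant '[[[0,0,-0.010],[0,0,0],0],[[0,0,-0.030],[0,0,0],0],[[0,0,-0.060],[0,0,0],0],[[0,0,-0.090],[0,0,0],0],[[0,0,-0.090],[0,0,0],0],[[0,0,-0.090],[0,0,0],0]]'
```

```text
time: 5.2
tool_pos: [568.3, 101.2, 256.1]
tcp_rot: [3.141, 0.003, 0.0]
contact_force: [0.4, 0.6, -0.2]
grip_width: 0.6
time: 5.87
tool_pos: [568.7, 100.7, 237.6]
tcp_rot: [3.142, 0.0, -0.0]
contact_force: [0.4, -0.1, 2.2]
grip_width: 0.4
time: 6.28
tool_pos: [568.8, 100.7, 232.7]
tcp_rot: [3.142, -0.0, -0.0]
contact_force: [-0.1, 0.8, 1.4]
grip_width: 0.5
time: 6.78
tool_pos: [569.0, 100.7, 325.1]
tcp_rot: [3.142, -0.005, -0.0]
contact_force: [-0.3, -0.0, -1.1]
grip_width: 0.3
```

The right stand is weak: 1.4 N at 11 mm, against 8.7 N at 10.5 mm on the left. The left one is the firm stand. On to the jar.

```bash
python3 -m pendant '[[[-0.080,0.337,0],[0,0,0],0.0918],[[-0.080,0.337,0],[0,0,0],0.0918],[[-0.080,0.337,0],[0,0,0],0.0918],[[-0.080,0.337,0],[0,0,0],0.0918],[[-0.080,0.337,0],[0,0,0],0.0918],[[-0.080,0.337,0],[0,0,0],0.0918],[[-0.080,0.337,0],[0,0,0],0.0918],[[-0.080,0.337,0],[0,0,0],0.0918],[[-0.080,0.337,0],[0,0,0],0.0918],[[-0.080,0.337,0],[0,0,0],0.0918]]'
python3 - <<'E'
from h import *
snap('wrist','w2.png')
E
```

```text
time: 7.62
tool_pos: [487.4, -239.4, 321.6]
tcp_rot: [-3.141, 0.002, -0.005]
contact_force: [-0.3, -0.0, 0.5]
grip_width: 62.6
```

View pics/w2.png

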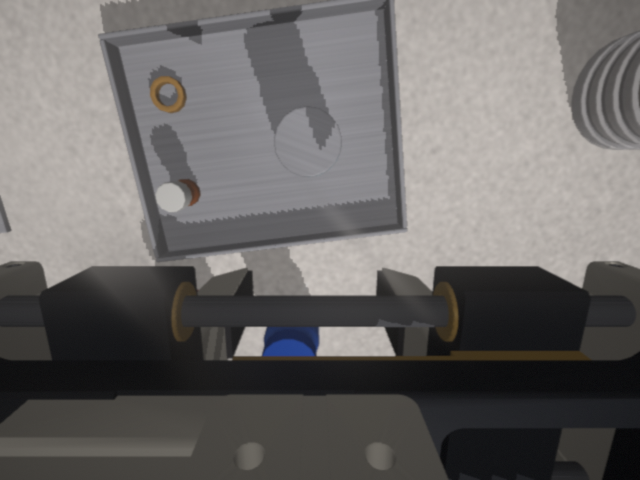

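The cap disc is centred at about (308,141), radius 34 px. The vial and ring are well clear on the left.

```bash
python3 - <<'E'
from h import *
w=load('w2.png');print(ray(w,(308,141),74),ray(w,(274,141),74),ray(w,(342,141),74),ray(w,(308,107),74),ray(w,(308,175),74),get_obs()['tool_pos'])
E
```

```text
[ 562.31782024 -235.92546682   74.        ] [ 562.4258332  -213.60099773   74.        ] [ 562.21032367 -258.24534032   74.        ] [ 583.24410902 -236.12432471   74.        ] [ 540.3466197 -235.7166452   74.       ] [ 487.94614624 -237.36638218  321.66826876]
```

```bash
python3 -m pendant '[[[0.074,0,0],[0,0,0],0.0918],[[0.074,0,0],[0,0,0],0.0918],[[0.074,0,0.0],[0,0,0],0.0918],[[0.074,0,0.030],[0,0,0],0.0918],[[0.074,0,0.060],[0,0,0],0.0918],[[0.074,0,0.085],[0,0,0],0.0918],[[0.074,0,0.10],[0,0,0],0.0918],[[0.074,0,0.110],[0,0,0],0.0918],[[0.074,0,0.113],[0,0,0],0.0918],[[0.074,0,0.113],[0,0,0],0.0918]]'
```

```text
time: 8.5
tool_pos: [562.9, -235.2, 209.2]
tcp_rot: [-3.141, 0.001, 0.001]
contact_force: [1.1, -0.4, 0.6]
grip_width: 91.6
```

```bash
python3 -m pendant '[[[0,0,0],[0,0,0],0.07],[[0,0,0],[0,0,0],0.06],[[0,0,0],[0,0,0],0.054],[[0,0,0],[0,0,0],0.050],[[0,0,0],[0,0,0],0.045],[[0,0,0],[0,0,0],0.03],[[0,0,0],[0,0,0],0.03],[[0,0,0],[0,0,0],0.03]]'
python3 -m pendant '[[[0,0,-0.005],[0,0,0],0.03],[[0,0,-0.015],[0,0,0],0.03],[[0,0,-0.030],[0,0,0],0.03],[[0,0,-0.055],[0,0,0],0.03],[[0,0,-0.080],[0,0,0],0.03],[[0,0,-0.1],[0,0,0],0.03],[[0,0,-0.11],[0,0,0],0.03],[[0,0,-0.11],[0,0,0],0.03],[[0,0,-0.11],[0,0,0],0.03]]'
python3 - <<'E'
from h import *
c=snap('side','s1.png')['color']; o=get_obs(); print(o['tool_pos'])
cv2.imwrite('pics/s1c.png',cv2.resize(c[150:400,270:530,::-1],None,fx=2,fy=2))
E
```

```text
time: 9.17
tool_pos: [562.7, -236.2, 209.9]
tcp_rot: [-3.141, -0.0, -0.0]
contact_force: [0.1, 0.6, 2.5]
grip_width: 48.5
time: 9.92
tool_pos: [562.5, -236.2, 319.6]
tcp_rot: [3.141, 0.0, -0.0]
contact_force: [0.3, 0.2, -4.1]
grip_width: 48.6
[ 562.28881487 -236.11084111  318.56141354]
```

View pics/s1c.png

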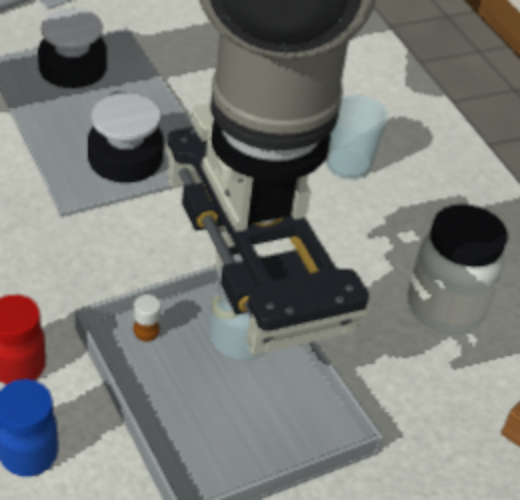

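The jar is held upright and clear of the tray, with about 4 N on the wrist. Carrying it to a spot short of the left stand.

```bash
python3 -m pendant '[[[-0.005,-0.010,0],[0,0,0],0.03],[[-0.010,-0.030,0],[0,0,0],0.03],[[-0.020,-0.060,0],[0,0,0],0.03],[[-0.030,-0.090,0],[0,0,0],0.03],[[-0.040,-0.120,0],[0,0,0],0.03],[[-0.050,-0.150,0],[0,0,0],0.03],[[-0.060,-0.180,0],[0,0,0],0.03],[[-0.070,-0.210,0],[0,0,0],0.03],[[-0.075,-0.240,0],[0,0,0],0.03],[[-0.077,-0.270,0],[0,0,0],0.03]]'
python3 -m pendant '[[[0,-0.030,0],[0,0,0],0.03],[[0,-0.060,0],[0,0,0],0.03],[[0,-0.090,0],[0,0,0],0.03],[[0,-0.120,0],[0,0,0],0.03],[[0,-0.150,0],[0,0,0],0.03],[[0,-0.180,0],[0,0,0],0.03],[[0,-0.210,0],[0,0,0],0.03],[[0,-0.228,0],[0,0,0],0.03],[[0,-0.236,0],[0,0,0],0.03],[[0,-0.236,0],[0,0,0],0.03]]'
python3 -m pendant '[[[0,0,0],[0,0,0],0.03],[[0,0,0],[0,0,0],0.03]]'
python3 - <<'E'
from h import *
snap('wrist','w3.png')
E
```

```text
time: 10.8
tool_pos: [484.3, 35.1, 318.2]
tcp_rot: [-3.141, 0.004, -0.0]
contact_force: [1.1, -0.1, -3.3]
grip_width: 48.9
time: 11.63
tool_pos: [485.3, 271.0, 318.1]
tcp_rot: [3.141, 0.003, 0.002]
contact_force: [0.6, -0.3, -3.7]
grip_width: 48.8
time: 11.8
tool_pos: [485.8, 268.6, 319.0]
tcp_rot: [3.14, 0.001, -0.001]
contact_force: [0.1, -0.9, -2.9]
grip_width: 48.8
```

View pics/w3.png

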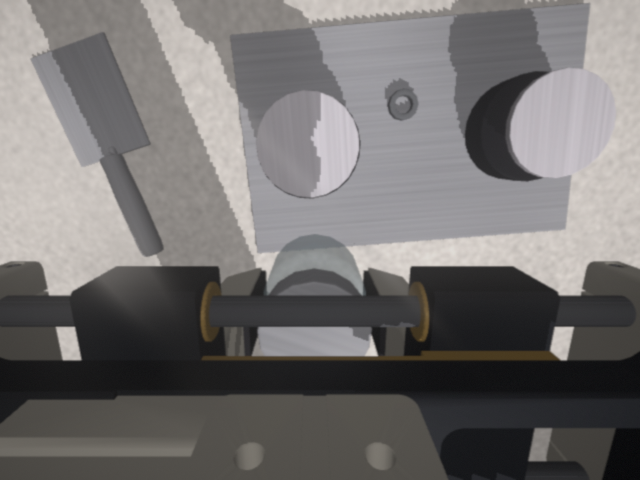

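The left platform's disc spans about columns 257–360 and rows 91–198, so its centre is near (308.5,144.5). The jar in the jaws looks upright.

```bash
python3 - <<'E'
from h import *
w=load('w3.png')
for u in [(308.5,144.5),(257,144),(360,144),(308,91),(308,198)]: print(ray(w,u,66).round(1))
E
```

```text
[558.7 271.7  66. ]
[559.  306.4  66. ]
[559. 237.  66.]
[592.1 271.8  66. ]
[522.6 272.2  66. ]
```

```bash
python3 -m pendant '[[[0.010,-0.001,0],[0,0,0],0.03],[[0.030,-0.001,0],[0,0,0],0.03],[[0.050,-0.001,0],[0,0,0],0.03],[[0.065,-0.001,0],[0,0,0],0.03],[[0.072,-0.001,0.005],[0,0,0],0.03],[[0.072,-0.001,0.015],[0,0,0],0.03],[[0.072,-0.001,0.028],[0,0,0],0.03],[[0.072,-0.001,0.037],[0,0,0],0.03],[[0.072,-0.001,0.040],[0,0,0],0.03],[[0.072,-0.001,0.040],[0,0,0],0.03]]'
python3 -m pendant '[[[0,0,0.002],[0,0,0],0.03],[[0,0,0.004],[0,0,0],0.03],[[0,0,0.006],[0,0,0],0.03],[[0,0,0.007],[0,0,0],0.03],[[0,0,0.007],[0,0,0],0.03],[[0,0,0.007],[0,0,0],0.03]]'
```

```text
time: 12.68
tool_pos: [556.9, 270.5, 278.2]
tcp_rot: [3.14, 0.003, -0.0]
contact_force: [-0.6, 0.2, -3.1]
grip_width: 48.8
time: 13.18
tool_pos: [557.8, 270.7, 272.8]
tcp_rot: [3.142, -0.0, -0.0]
contact_force: [-0.3, 0.0, -2.6]
grip_width: 49.0
```

```bash
python3 -m pendant '[[[0,0,0.001],[0,0,0],0.03],[[0,0,0.002],[0,0,0],0.03],[[0,0,0.002],[0,0,0],0.03],[[0,0,0.002],[0,0,0],0.03]]'
python3 -m pendant '[[[0,0,0.001],[0,0,0],0.03],[[0,0,0.0015],[0,0,0],0.03],[[0,0,0.0015],[0,0,0],0.03],[[0,0,0.0015],[0,0,0],0.03]]'
```

```text
time: 13.52
tool_pos: [557.9, 270.7, 271.0]
tcp_rot: [-3.141, -0.001, -0.0]
contact_force: [0.0, -0.6, -2.0]
grip_width: 48.9
time: 13.85
tool_pos: [557.9, 270.8, 269.4]
tcp_rot: [-3.141, -0.001, -0.0]
contact_force: [1.2, 0.0, 1.1]
grip_width: 48.7
```

```bash
python3 -m pendant '[[[0,0,0],[0,0,0],0.050],[[0,0,0],[0,0,0],0.052],[[0,0,0],[0,0,0],0.056],[[0,0,0],[0,0,0],0.065],[[0,0,0],[0,0,0],0.08],[[0,0,0],[0,0,0],0.0918],[[0,0,0],[0,0,0],0.0918],[[0,0,0],[0,0,0],0.0918],[[0,0,0],[0,0,0],0.0918]]'
python3 -m pendant '[[[0,0,-0.005],[0,0,0],0.0918],[[0,0,-0.020],[0,0,0],0.0918],[[0,0,-0.045],[0,0,0],0.0918],[[0,0,-0.080],[0,0,0],0.0918],[[0,0,-0.11],[0,0,0],0.0918],[[-0.04,0,-0.11],[0,0,0],0.0918],[[-0.07,0,-0.11],[0,0,0],0.0918],[[-0.075,0,-0.11],[0,0,0],0.0918],[[-0.075,0,-0.11],[0,0,0],0.0918]]'
python3 - <<'E'
from h import *
w=snap('wrist','w4.png')['color'];s=snap('side','s4.png')['color']
cv2.imwrite('pics/f.png',np.hstack([cv2.resize(w[:300,150:500,::-1],(466,400)),cv2.resize(s[90:260,240:382,::-1],(334,400))]))
E
```

```text
time: 14.6
tool_pos: [557.8, 270.7, 269.1]
tcp_rot: [3.141, 0.0, -0.0]
contact_force: [-0.9, -0.7, -0.5]
grip_width: 89.9
time: 15.35
tool_pos: [481.3, 270.9, 380.2]
tcp_rot: [-3.141, -0.0, 0.001]
contact_force: [0.4, -0.6, -0.2]
grip_width: 91.6
```

View pics/f.png

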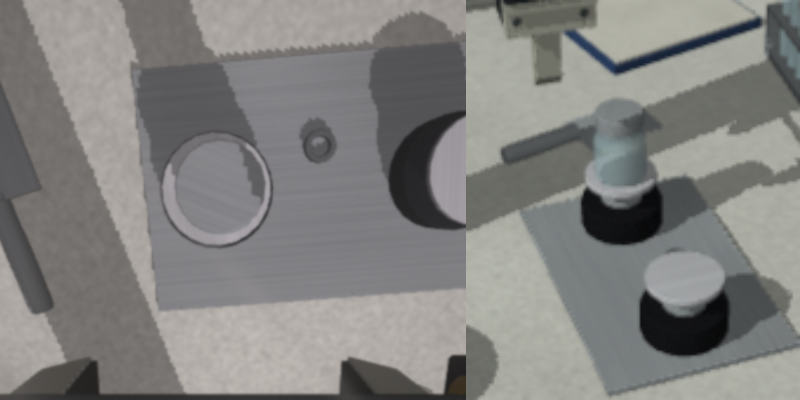

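The jar stands upright on the left platform. In the crop the cap is at (219,186) and the platform ring at (217,189). A quick numeric check, then I hand in.

```bash
python3 - <<'E'
from h import *
w=load('w4.png');f=lambda x,y:(x*350/466+150,y*.75)
print(ray(w,f(219,186),133).round(1),ray(w,f(217,189),63).round(1))
o=get_obs();print(o['time'],o['contact_force'],o['dq'].round(3))
from plant import close_job
print(close_job())
E
```

```text
[557.6 270.5 133. ] [558.5 271.8  63. ]
15.45 [0.18681954 0.31422885 0.94063636] [-0.011  0.023 -0.015 -0.     0.     0.001]
the job is handed in; nothing more can be done
None
```

The jar now stands upright in the middle of the left stand, which is the firm one. I let go of it and handed the job in at 15.5 s.

- **Stiffness:** I pressed the left platform first: 5.0 N at about 4 mm and 8.7 N at about 10.5 mm, so it is firm. The right one then gave only about 1.4 N at 11 mm, so it is weak. The right one read 2.2 N at about 6 mm, above the weak spring's stated range there. It was probably sensor noise or motion, since the deeper press read lower.
- **Placing:** I took the jar from the tray, set it down and backed the gripper off.
- **Final check:** A wrist view put the cap centre at (557.6, 270.5) mm and the platform centre at (558.5, 271.8) mm, about 1.5 mm apart. The side view showed the jar upright. The wrist force was about 1 N, which is within its noise, and the gripper was clear of everything.
- **Disagreements:** The cameras differed by up to about 8 mm on where the stands and the jar were. I used the close wrist views. The fingers read 48.5–49 mm on the 50 mm jar, but the grip held.

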